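# Load a vial in the bench reader and index its sled to the measuring hole

### The arm

A 6-joint arm with a two-finger parallel gripper is mounted at the origin on a cart in front of the work surface, level with it; the furniture and walls round the work are solid. World frame = base frame: x ahead of the robot, y to its left, z up, the work surface at z = 0. Lengths are in m, angles in rad, forces in N, time in s.
With the tool pointing down it reaches from about 0.3 to 0.875 m from the base axis. Payload 6.4 kg.
Tool frame: the origin (TCP) lies between the finger pads; the fingertips stand 19 mm ahead of it and the grasp point (between the pads) is the TCP (ctrl.tips_ahead is the z of the fingertips in the tool frame, in m); z points along the fingers, y is the line along which they close (so a half turn about z gives the same grasp; the last joint's range is limited). The gripper opens to 85 mm and grips with 20 to 120 N. Pads are 22 mm wide; open, the fingers measure 114 mm over their backs; the gripper's body (76 mm by 85 mm) begins 54 mm behind the grasp point. The pads swing forward as they close: fully open they stand 13 mm farther back than shut.
Start: joints at [-1.433, 0.181, 1.607, -0, 1.354, -0.206], TCP at [0.194, -0.541, 0.214] pointing down, gripper open.
Joint ranges: [-2.99, 2.99], [-0.89, 2.07], [0.3, 2.58], [-1.14, 4.28], [0, 2.63], [-3.12, 3.12]. Speed limits (rad/s): [2.57, 2.57, 3.01, 3.14, 3.14, 3.14].

### API

Orientations are given as a unit quaternion [w, x, y, z].
In Python, from bench import readout, vision, ctrl gives the robot as it stands.
- The arm moves only by the tool play_rows, never from a script. Its arguments are lists of equal length, an entry for each row: "xyz": the shift along the tool's x, y, z in mm, a list of three; "rot": the turn, a rotation vector about the tool's x, y, z in rad, a list of three; "grip": the opening, from 0 (shut) to 1 (fully open). In form: {"xyz": [[x, y, z], ...], "rot": [[rx, ry, rz], ...], "grip": [grip, ...]}. A call has exactly 10 rows; each row is the pose to reach, as a shift and turn from the pose commanded when the call began, along the tool's axes at that moment; what a row does not reach only later rows make up. A row lasts 1/8 s, in which the tool goes at most 62.5 mm and 10.7 degrees, less where a joint would pass 70% of its speed; a pose out of reach is approached as far as the arm can. A call with a gripper value outside its range is refused whole. The fingers move at their own pace and stop on an object; the grip force is fixed at half the most. Time passes only in rows, so rows that repeat a pose let the fingers close, or fill a call up. It gives the time, the measured TCP pose, the force, the opening and the grip force at its end, in the units of the state.
- readout.get_obs(): the state, without advancing time (a new reading comes with each control period).
- vision.camera(name): name is "side" or "top"; returns a dict with "color" (420x560x3 uint8, red, green, blue), "depth" (420x560 float32, m along the optical axis (not along the pixel's ray), 0 where there is no reading), "camera_matrix" (3x3 intrinsics, pixels), "k1" (the pictures are not rectified: a ray, as slopes to the right and down, at radius r is drawn at 1 + k1 r^2 times it, then the intrinsics apply), "extrinsics" (4x4, takes a point from camera to world coordinates). Camera axes: x right, y down, z forward; pixel columns grow to the right and rows downward; lengths in m; the calibration is good to about 2 mm. A picture is of the moment at which its call begins.
- ctrl.hand_in(): hands the job in; it is judged then, once.
The state is a dict: "time_s": time; "q": joint angles; "dq": joint speeds; "joint_efforts": joint torques, N m; "eef_pos": TCP position; "eef_rot": TCP orientation; "wrist_force": force on the tool from outside, world axes, zero at the start; "torque": the same for the moment, N m; "opening": opening from 0.0 (shut) to 1.0 (fully open); "grasp_force": force on a finger pad.
Only numpy, scipy, OpenCV 4.12 (cv2) and the standard library are available. Lean on these libraries where they do the work, as an engineer would, in place of code of your own. Each camera call takes 0.05 s, during which the arm holds its last target. There are 200 camera calls.

### The job

Stand the small sample vial upright in the round well of the reader's sled. Then lift the spring plunger's knob so that its pin leaves the loading hole, slide the sled towards the white hood and let the pin snap fully home in the next hole, so that the vial is locked in the beam. Do not force the pin, downwards or sideways, and leave the beaker, the crucible and the timer where they stand.

Things in the scene. Friction and masses are not known exactly. Their poses are not given: they have to be found in the camera images.
- vial: Small clear glass sample vial, 24 mm diameter, 48 mm tall, with a black snap cap on its top 11 mm (cap 22 mm wide); stands loose on the bench left of the reader. Origin: centre of its underside, z up. Weighs about 14 g.
- reader: Bench vial reader, fixed; place and yaw vary. Grey base plate 112 (its x) by 300 mm (its y), top at z = 14 mm, guide rails along y. Origin: centre of the underside; -y points to the hood. White hood over y = -145 to -57 mm, 112 mm wide, top at 105 mm; its tunnel, 72 mm wide and 83 mm high, opens to +y. Between the rails, under the sled, a steel strip with the pin's holes, top at 20 mm.
- sled: Flat aluminium sled on the rails: 66 mm (x) by 167 mm (y), 6 mm thick, top 29 mm above the bench. Axes as the reader's; origin at the reader's origin when sled_travel is 0. Carries the vial well at its hood end and the plunger 115 mm behind it in +y.
- well_floor (a point): Centre of the floor of the black round vial well on the sled, 29 mm above the bench. The well is a collar of 39 mm outer and 26.6 mm inner diameter, 14 mm deep, open on top (rim at 43 mm). At the loading hole the hood's face is 47 mm from the well's centre.
- plunger: Spring plunger on the sled: upright 8 mm steel pin with a flat end, on top a black round knob, 26 mm diameter, underside 49 mm and top 72 mm above the bench when the pin is home. Below it a hex collar (19 mm wide, top at 47 mm) on a 32 mm square block (top at 41 mm). Origin: on the pin's axis, at bench height when the pin is home; z up.
- knob (a point): Centre of the knob, on the plunger's axis, 60 mm above the bench when the pin is home: the height to grip it. It rises with the pin.
- pin_lift (a joint): Lift of the pin (m): 0 fully home in a hole, about 0.006 its end riding on the strip between the holes, 0.010 upper stop. A spring drives it down with 5.4 N at 0, 9 N at 0.006, 11.4 N at 0.010. Only above 0.006 is it clear of its hole; let go, it drops by itself into a hole it passes over (play 0.8 mm each way). A load of over 25 N on the pin bends it.
- sled_travel (a joint): Travel of the sled along the reader's -y, to the hood (m); 0 = pin in the loading hole (start). The one other hole, for measuring, is somewhere from 0.062 to 0.088: its plate is set with the optics at calibration and is hidden under the sled, so it must be felt. End stops at -0.004 and 0.098. Drag about 1.5 N, 3 N with the pin riding.
- beaker: Bystander: empty 48 mm wide, 58 mm tall glass beaker, loose. Origin: centre of its underside.
- crucible: Bystander: white porcelain crucible, 44 mm wide, 36 mm tall, loose. Origin: centre of its underside.
- timer: Bystander: flat grey digital timer, 66 x 66 x 20 mm, loose. Origin: centre of its underside.

How it is judged:
On the way, in this order (a step that is already met when the one before it is completed fails the run):
1. the vial stands upright on the floor of the sled's well while the pin still holds the sled at the loading hole (horizontal distance between vial and well_floor below 0.004 m and z of vial in the frame of well_floor below 0.003 m and angle between vial's own z axis and vertical below 0.15 rad and value of joint pin_lift below 0.002 m and value of joint sled_travel below 0.004 m), for 0.2 s.
2. the pin has left the loading hole and the sled is on its way (value of joint pin_lift above 0.0045 m and value of joint sled_travel above 0.008 m), for 0.05 s.
At the end, for the whole second after the job is handed in: The pin is fully home (lift under 1.5 mm) in the measuring hole (sled travel 59 to 91 mm), the vial stands upright (within 0.15 rad) on the floor of the well, within 4 mm of its centre, and everything is at rest (value of joint sled_travel between 0.059 and 0.091 m and value of joint pin_lift below 0.0015 m and horizontal distance between vial and well_floor below 0.004 m and z of vial in the frame of well_floor below 0.003 m and angle between vial's own z axis and vertical below 0.15 rad and linear speed of vial below 0.01 m/s and velocity of joint sled_travel below 0.005 m/s); the robot touches nothing.
It fails at once if the pin is forced: more than 25 N between the pin and the holes' strip (contact force between plunger and reader above 25 N).
It fails at once if the vial is tipped over (angle between vial's own z axis and vertical above 0.7 rad).
It fails at once if the beaker, the crucible or the timer is moved more than 20 mm (distance of any of beaker, crucible, timer from where it was at the start of the episode above 0.02 m).
It also fails if it takes over 54 s, if anything falls off the work surface, if the arm or the gripper's body presses on something with over 40 N, if the wrist force passes 120 N, or if a joint passes its speed limit or range.

## Working session

There is one attempt and no reset: what is moved stays moved. The work goes in short steps, Python scripts to look and compute and a tool call to move; the robot and the scene stay as the last step left them, time stands still between calls to the robot, and variables do not carry over. Pictures are saved under pics/ and viewed, at most 10 in all, crops included, and the job is handed in when it is done.

Besides the shell and the picture viewer there is one more tool, called after ">>>" as name(argument=value, ...) on one line, values as JSON. play_rows: Moves the arm, as the interface text tells. Its arguments: {"type":"object","properties":{"xyz":{"type":"array","items":{"type":"array","items":{"type":"number"}}},"rot":{"type":"array","items":{"type":"array","items":{"type":"number"}}},"grip":{"type":"array","items":{"type":"number"}}},"required":["xyz","rot","grip"]}

```bash
mkdir -p pics; ls
cat > h.py <<'E'
import numpy as np,cv2
from bench import readout,vision,ctrl
def snap(n):
    return vision.camera(n)
def ray(c,u,v):
    K=np.array(c['camera_matrix']);xd=(u-K[0,2])/K[0,0];yd=(v-K[1,2])/K[1,1]
    x,y=xd,yd
    for _ in range(20):
        s=1+c['k1']*(x*x+y*y);x,y=xd/s,yd/s
    E=np.array(c['extrinsics']);return E[:3,3],E[:3,:3]@np.array([x,y,1.])
def onz(c,u,v,z):
    o,d=ray(c,u,v);return o+d*(z-o[2])/d[2]
def proj(c,p):
    E=np.array(c['extrinsics']);q=E[:3,:3].T@(np.array(p)-E[:3,3]);x,y=q[:2]/q[2]
    s=1+c['k1']*(x*x+y*y);K=np.array(c['camera_matrix']);return K[0,0]*x*s+K[0,2],K[1,1]*y*s+K[1,2]
E
python3 - <<'E'
from h import *
for n in('top','side'):
    c=snap(n);cv2.imwrite(f'pics/{n}0.png',c['color'][:,:,::-1]);np.savez(f'{n}0.npz',**c)
    print(n,c['camera_matrix'],c['k1'],c['extrinsics'])
print(readout.get_obs(),ctrl.tips_ahead)
E
```

```text
pics
top [[378.99520235   0.         276.55446803]
 [  0.         378.99520235 209.69105674]
 [  0.           0.           1.        ]] -0.0013401064085307183 [[-0.01129154 -0.99016117  0.13947533  0.40223848]
 [-0.99926904  0.00607906 -0.03774171  0.2631721 ]
 [ 0.03652249 -0.13979954 -0.98950604  0.92382471]
 [ 0.          0.          0.          1.        ]]
side [[385.63446492   0.         281.17410956]
 [  0.         385.63446492 204.73112371]
 [  0.           0.           1.        ]] -0.08570844791519716 [[-0.99937927 -0.03441061  0.00754878  0.49103157]
 [-0.02426923  0.51716174 -0.85554354  0.98970525]
 [ 0.02553583 -0.85519568 -0.51767584  0.50456656]
 [ 0.          0.          0.          1.        ]]
{'time_s': 0.1, 'q': array([-1.43327174e+00,  1.81452074e-01,  1.60789121e+00, -3.09672399e-05,
        1.35382951e+00, -2.06303449e-01]), 'dq': array([ 0.00056826,  0.00038915, -0.00235903, -0.00063488, -0.00113577,
        0.0002604 ]), 'joint_efforts': array([ 3.79309413e-04, -4.45878124e+01, -3.52238381e+01, -2.38722469e-04,
        4.14396840e-03,  2.23024091e-05]), 'eef_pos': array([ 0.19376016, -0.54081337,  0.21329065]), 'eef_rot': array([-7.90119084e-04,  9.85258264e-01,  1.71071707e-01,  1.20555523e-05]), 'wrist_force': array([ 0.01035745,  0.10934674, -0.14691205]), 'torque': array([-0.01252645,  0.00838982,  0.03078116]), 'grasp_force': 0.0, 'opening': 0.999409248072874} 0.019
```

View pics/top0.png

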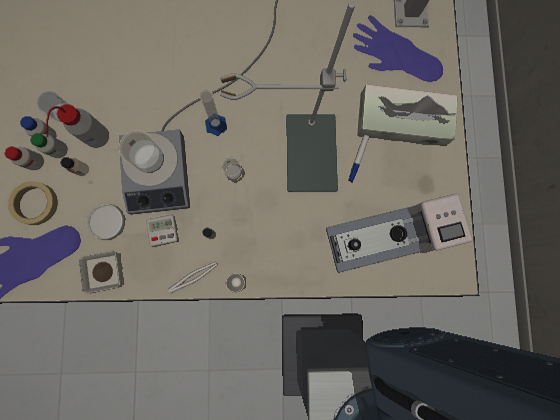

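View pics/side0.png

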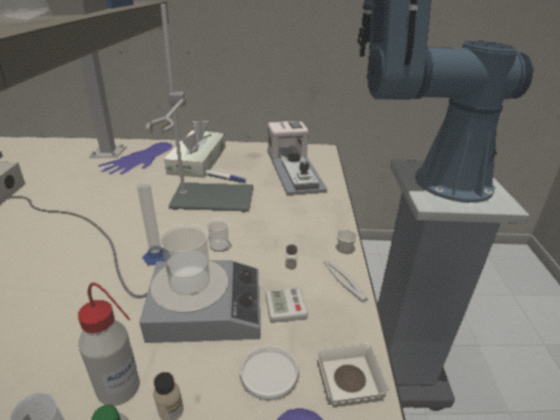

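The top view shows the vial's black cap at about (208,233), the knob at (354,244), the well at (398,233), the hood at (445,222), the timer at (162,231), the crucible at (236,283) and the beaker at (232,170). The side view agrees, with the vial at (291,255).

Run:
```python
from h import *
c=dict(np.load('top0.npz'));s=dict(np.load('side0.npz'))
im=c['color'];g=im.max(2)
def blob(c,box,t):
    u0,u1,v0,v1=box;m=(c['color'].max(2)[v0:v1,u0:u1]<t).astype(np.uint8)
    n,l,st,ce=cv2.connectedComponentsWithStats(m)
    i=1+np.argmax(st[1:,4]);return ce[i]+[u0,v0],st[i]
for nm,b,z in(('cap',(198,220,222,246),.045),('knob',(340,368,232,256),.070),('well',(383,413,220,247),.043)):
  for t in(50,70):
    p,st=blob(c,b,t);print(nm,t,p,st,onz(c,*p,z))
p,st=blob(s,(280,302,240,262),60);print('side cap',p,st,onz(s,*p,.0425))
p=[onz(c,*q,.014) for q in((327,232),(339,271),(428,249),(413,212))];print(p)
for nm,q,z in(('crucible',(236,283),.036),('timer',(162,231),.02),('beaker',(232,169),.058)):print(nm,onz(c,*q,z))
a=cv2.resize(im[195:285,320:480],None,fx=5,fy=5,interpolation=2);cv2.imwrite('pics/z1.png',a[:,:,::-1])
```

```text
cap 50 [207.34782609 232.2173913 ] [ 5  6 11  9 69] [0.4745772  0.39012084 0.045     ]
cap 70 [208.81188119 233.14851485] [  5   6  13  11 101] [0.47239655 0.38673135 0.045     ]
knob 50 [353.78947368 244.38947368] [ 8  7 13 11 95] [0.4421593  0.05647625 0.07      ]
knob 70 [353.83495146 244.32038835] [  8   7  13  12 103] [0.44231425 0.05636617 0.07      ]
well 50 [397.84541063 233.34782609] [  7   6  17  16 207] [ 0.46835034 -0.05575613  0.043     ]
well 70 [397.94036697 233.30733945] [  7   6  17  17 218] [ 0.46844387 -0.05598812  0.043     ]Traceback (most recent call last):
  File "<stdin>", line 11, in <module>
  File "<stdin>", line 7, in blob
    return _wrapfunc(a, 'argmax', axis=axis, out=out, **kwds)
    return bound(*args, **kwds)
ValueError: attempt to get argmax of an empty sequence
```

Run:
```python
from h import *
c=dict(np.load('top0.npz'));s=dict(np.load('side0.npz'))
im=c['color']
for nm,q,z in(('crucible',(236,283),.036),('timer',(162,231),.02),('beaker',(232,169),.058)):print(nm,onz(c,*q,z))
for n,p in(('vial cap',(.4735,.388,.045)),('vial mid',(.4735,.388,.02)),('knob',(.4422,.0564,.072)),('well',(.4684,-.0559,.043))):print(n,proj(s,p),proj(c,p))
u,v=map(int,proj(s,(.4735,.388,.045)))
t=lambda im,u,v:cv2.resize(im[v-25:v+25,u-30:u+30],None,fx=6,fy=6,interpolation=2)
a=np.hstack([t(im,208,233),t(s['color'],u,v)])
b=cv2.resize(im[198:248,320:440],None,fx=6,fy=6,interpolation=2)
cv2.imwrite('pics/z1.png',np.vstack([a,b])[:,:,::-1])
d=c['depth'];print(d[229:237,203:213])
```

```text
crucible [0.35799287 0.32439432 0.036     ]
timer [0.48040385 0.50039808 0.02      ]
beaker [0.62083385 0.33312799 0.058     ]
vial cap (np.float64(291.61024428205906), np.float64(246.93168222704043)) (np.float64(208.26554954655154), np.float64(232.67568809884966))
vial mid (np.float64(291.1071607469111), np.float64(256.94860162055267)) (np.float64(209.75869611384897), np.float64(233.51605411831463))
knob (np.float64(303.9363912634994), np.float64(162.8811151744007)) (np.float64(354.0330328727407), np.float64(244.3275235172239))
well (np.float64(293.4757306125989), np.float64(155.38525066103838)) (np.float64(397.9044970962928), np.float64(233.32625511984486))
[[0.9222997  0.8723958  0.87291676 0.8717751  0.8728363  0.87377316
  0.8724513  0.87291116 0.8881932  0.92104787]
 [0.8700777  0.87292624 0.8713897  0.87483907 0.87497777 0.874903
  0.87051964 0.87668544 0.87597793 0.88702244]
 [0.8751634  0.8742175  0.8703555  0.87073624 0.8732193  0.8737513
  0.8739418  0.8732673  0.8708088  0.88820493]
 [0.8713659  0.872329   0.87176824 0.87246907 0.87442404 0.8736082
  0.8725152  0.87217456 0.8710568  0.8876887 ]
 [0.8700764  0.8712608  0.87409127 0.8742818  0.87163043 0.8698979
  0.87173337 0.87422574 0.8708778  0.8872627 ]
 [0.87412554 0.8740153  0.87444395 0.87092936 0.871205   0.8711954
  0.871771   0.8711003  0.8777673  0.883908  ]
 [0.9191545  0.87305206 0.87299365 0.87466806 0.8711237  0.8713683
  0.87529    0.8737562  0.8914122  0.89260304]
 [0.92144567 0.9179061  0.8699328  0.86947495 0.87107676 0.87230563
  0.8776763  0.8861907  0.8881998  0.90040904]]
```

View pics/z1.png

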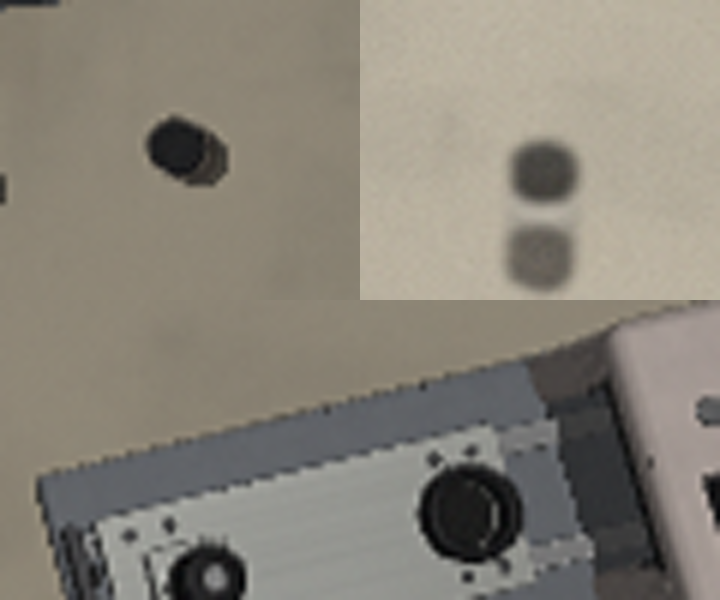

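The cap is the dark disc at about (207,232), with the knob at (354,244) and the well at (398,233). Knob to well comes out at 115 mm, as it should, and the reader's yaw is about 0.23 rad. I'll move toward the vial with the gripper closing along the reader's x.

>>> play_rows(xyz=[[42,-43,-10],[84,-86,-10],[126,-129,-10],[168,-172,-10],[210,-215,-10],[252,-258,-10],[294,-300,-10],[336,-343,-10],[378,-386,-10],[378,-386,-10]], rot=[[0,0,-0.17],[0,0,-0.34],[0,0,-0.51],[0,0,-0.68],[0,0,-0.85],[0,0,-1.02],[0,0,-1.19],[0,0,-1.36],[0,0,-1.456],[0,0,-1.456]], grip=[1,1,1,1,1,1,1,1,1,1])

```text
time_s: 1.35
eef_pos: [0.4201, -0.0464, 0.2238]
eef_rot: [-0.0, 0.618, 0.786, 0.0]
wrist_force: [-0.1, -0.5, 0.8]
opening: 0.997
grasp_force: 0.0
```

```bash
cat >> h.py <<'E'
from scipy.spatial.transform import Rotation as R
TH=0.229
W=R.from_quat([np.cos(x:=np.deg2rad(90)/2+TH/2),np.sin(x),0,0]) # tool y at angle TH, z down
def go(p):
    o=readout.get_obs();q=o['eef_rot'];r=R.from_quat([q[1],q[2],q[3],q[0]])
    print('t',o['time_s'],'pos',o['eef_pos'].round(4),'F',o['wrist_force'].round(2),'open',round(o['opening'],3))
    print('shift mm',(r.inv().apply(np.array(p)-o['eef_pos'])*1000).round(1),'rot',(r.inv()*W).as_rotvec().round(4))
E
python3 - <<'E'
from h import *
go((.474,.3885,.10))
E
```

```text
t 1.35 pos [ 0.4201 -0.0464  0.2238] F [-0.1  -0.52  0.83] open 0.997
shift mm [409.9 154.7 124.3] rot [-0.0001 -0.0012  0.0085]
```

>>> play_rows(xyz=[[55,21,15],[110,42,30],[165,63,45],[220,84,60],[275,105,75],[330,126,90],[385,145,105],[410,155,120],[410,155,124],[410,155,124]], rot=[[0,0,0],[0,0,0.008],[0,0,0.008],[0,0,0.008],[0,0,0.008],[0,0,0.008],[0,0,0.008],[0,0,0.008],[0,0,0.008],[0,0,0.008]], grip=[1,1,1,1,1,1,1,1,1,1])

```text
time_s: 2.6
eef_pos: [0.4775, 0.3823, 0.0994]
eef_rot: [-0.0, 0.625, 0.78, -0.001]
wrist_force: [-0.7, -1.6, -0.0]
opening: 1.001
grasp_force: 0.0
```

Run:
```python
from h import *
go((.474,.3885,.037))
s=snap('side');c=snap('top')
u,v=map(int,proj(s,(.474,.389,.06)))
a=cv2.resize(s['color'][v-50:v+40,u-60:u+60],None,fx=6,fy=6,interpolation=2)
cv2.imwrite('pics/s1.png',a[:,:,::-1])
```

```text
t 2.6 pos [0.4775 0.3823 0.0994] F [-0.68 -1.65 -0.03] open 1.001
shift mm [ 6.9 -1.9 62.4] rot [-0.0017  0.001  -0.0093]
```

View pics/s1.png

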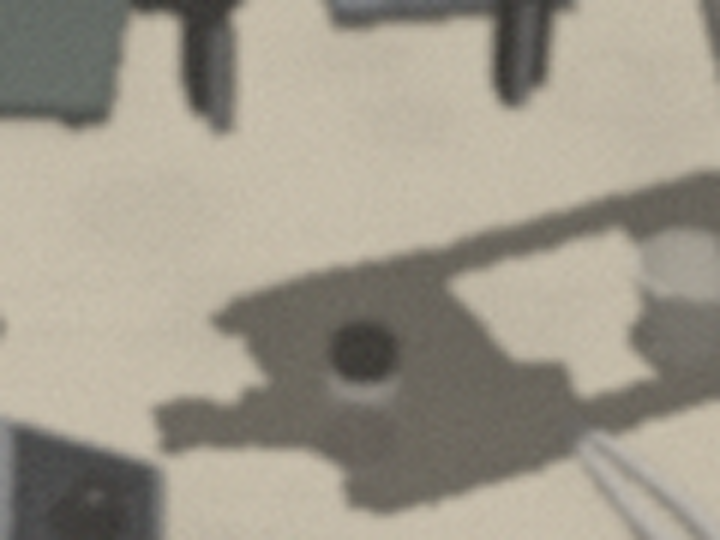

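The fingers straddle the vial's line, at about (210,130) and (515,100) in the crop, with the cap at (363,350). The arm was still settling, so I'll read it again.

Run:
```python
from h import *
go((.474,.3885,.037))
```

```text
t 2.7 pos [0.4781 0.3825 0.1006] F [0.53 0.55 0.48] open 1.001
shift mm [ 6.8 -2.8 63.6] rot [ 0.0003  0.0002 -0.0099]
```

>>> play_rows(xyz=[[7,-3,15],[7,-3,35],[7,-3,55],[7,-3,63],[7,-3,63],[7,-3,63],[7,-3,63],[7,-3,63],[7,-3,63],[7,-3,63]], rot=[[0,0,-0.01],[0,0,-0.01],[0,0,-0.01],[0,0,-0.01],[0,0,-0.01],[0,0,-0.01],[0,0,-0.01],[0,0,-0.01],[0,0,-0.01],[0,0,-0.01]], grip=[1,1,1,0.6,0.4,0.3,0.2,0.15,0.1,0.1])

```text
time_s: 3.95
eef_pos: [0.473, 0.3901, 0.0372]
eef_rot: [0.0, 0.621, 0.784, 0.0]
wrist_force: [0.3, -0.7, 0.0]
opening: 0.098
grasp_force: 0.0
```

Run:
```python
from h import *
go((.4684,-.0559,.095))
print(readout.get_obs()['grasp_force'])
```

```text
t 3.95 pos [0.473  0.3901 0.0372] F [ 0.27 -0.75  0.01] open 0.098
shift mm [-433.1 -106.6  -57.9] rot [ 0.0001 -0.0001  0.002 ]
0.0
```

The opening is 8 mm with no grip force, so nothing has been gripped. I'll look.

Run:
```python
from h import *
s=snap('side');c=snap('top')
u,v=291,245
a=cv2.resize(s['color'][v-45:v+45,u-60:u+60],None,fx=5,fy=5,interpolation=2)
u,v=208,225
b=cv2.resize(c['color'][v-40:v+40,u-45:u+45],None,fx=5.625/1.0,fy=5.625,interpolation=2)[:450]
b=cv2.resize(c['color'][v-45:v+45,u-19:u+19],None,fx=5,fy=5,interpolation=2)
cv2.imwrite('pics/s2.png',np.hstack([a,b])[:,:,::-1])
```

```text
(no output)
```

View pics/s2.png

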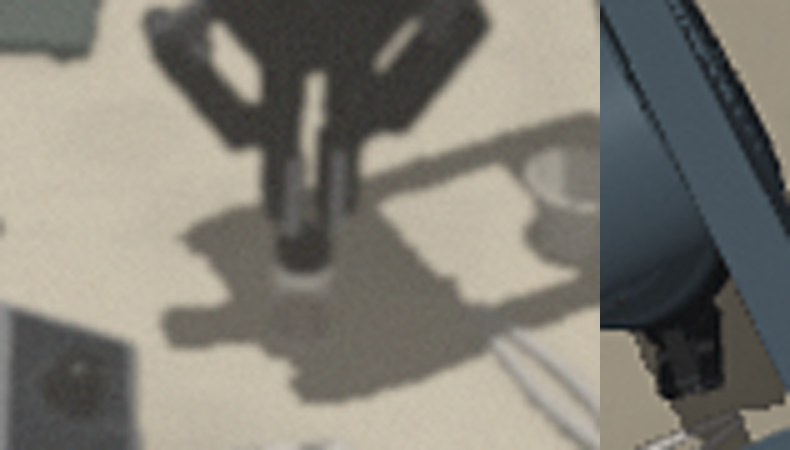

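Run:
```python
from h import *
s=dict(np.load('side0.npz'));c=dict(np.load('top0.npz'))
x=readout.get_obs()['eef_pos']
for dz in(0,-.01,-.019):print(proj(s,x+[0,0,dz]))
S=snap('side');d=S['depth'];print(d[226:262:2,286:298:2].round(3))
def at(c,u,v):
    o,r=ray(c,u,v);return o+r*np.median(c['depth'][v-1:v+2,u-1:u+2])
print('cap side',at(s,291,249),at(s,291,247),'top',at(c,206,232),at(c,208,233))
for nm,u,v in(('cap',291,249),('fingerL',290,240),('fingerR',299,238)):print(nm,at(S,u,v),proj(s,at(S,u,v)))
```

```text
(np.float64(291.68301964114573), np.float64(250.7941898123221))
(np.float64(291.4797464787992), np.float64(254.80325650912354))
(np.float64(291.2990692345762), np.float64(258.36266743660445))
[[0.706 0.705 0.71  0.895 0.739 0.728]
 [0.707 0.709 0.71  0.888 0.742 0.727]
 [0.711 0.709 0.712 0.878 0.741 0.722]
 [0.722 0.72  0.715 0.717 0.745 0.723]
 [0.721 0.722 0.718 0.72  0.743 0.726]
 [0.725 0.723 0.722 0.721 0.747 0.727]
 [0.726 0.73  0.722 0.853 0.745 0.729]
 [0.729 0.731 0.727 0.847 0.749 0.731]
 [0.734 0.732 0.728 0.839 0.751 0.735]
 [0.    0.733 0.733 0.756 0.834 0.736]
 [0.83  0.734 0.733 0.754 0.749 0.738]
 [0.75  0.747 0.745 0.745 0.746 0.746]
 [0.754 0.744 0.739 0.74  0.739 0.745]
 [0.757 0.742 0.74  0.741 0.743 0.745]
 [0.752 0.748 0.743 0.745 0.744 0.751]
 [0.754 0.745 0.747 0.746 0.746 0.75 ]
 [0.754 0.75  0.747 0.746 0.751 0.752]
 [0.758 0.751 0.749 0.749 0.752 0.758]]
cap side [0.47478345 0.39860621 0.04805857] [0.47479421 0.39204633 0.04787291] top [0.47490666 0.39286591 0.04739902] [0.47251595 0.38817308 0.04798453]
cap [0.47477052 0.39813584 0.0476953 ] (np.float64(291.0), np.float64(248.99999999999997))
fingerL [0.47761052 0.40267942 0.07243367] (np.float64(290.0), np.float64(239.99999999999997))
fingerR [0.46066633 0.39779229 0.07424632] (np.float64(299.0), np.float64(238.0))
```

Run:
```python
from h import *
S=snap('side');C=snap('top');x=readout.get_obs()['eef_pos'];print(x)
def cloud(c,u0,u1,v0,v1):
    P=[]
    for v in range(v0,v1):
        for u in range(u0,u1):
            if c['depth'][v,u]>0:
                o,r=ray(c,u,v);P.append(np.r_[u,v,o+r*c['depth'][v,u]])
    return np.array(P)
P=cloud(S,276,312,225,262)
for v in range(226,262,2):
    q=P[(P[:,1]==v)&(abs(P[:,3]-.40)<.03)&(P[:,4]>.012)]
    if len(q):print(v,'u',q[:,0].min(),q[:,0].max(),'x',q[:,2].min().round(4),q[:,2].max().round(4),'y',np.median(q[:,3]).round(4),'z',np.median(q[:,4]).round(4))
s=dict(np.load('side0.npz'))
print(proj(s,(.194,-.541,.195)))
```

```text
[0.47302838 0.39012712 0.03709805]
226 u 276.0 311.0 x 0.4396 0.5044 y 0.3994 z 0.1025
228 u 276.0 304.0 x 0.4525 0.5043 y 0.4013 z 0.0995
230 u 283.0 303.0 x 0.4538 0.4914 y 0.3987 z 0.0934
232 u 283.0 303.0 x 0.4535 0.4913 y 0.399 z 0.0882
234 u 283.0 302.0 x 0.4551 0.4912 y 0.3986 z 0.0837
236 u 283.0 302.0 x 0.4551 0.491 y 0.3985 z 0.0791
238 u 283.0 302.0 x 0.4546 0.4909 y 0.3976 z 0.0735
240 u 284.0 302.0 x 0.4546 0.4889 y 0.3992 z 0.0701
242 u 285.0 301.0 x 0.4562 0.4869 y 0.3985 z 0.065
244 u 286.0 299.0 x 0.4599 0.4848 y 0.399 z 0.0608
246 u 287.0 296.0 x 0.4654 0.4826 y 0.3939 z 0.0521
248 u 286.0 297.0 x 0.4631 0.4844 y 0.3951 z 0.0481
250 u 286.0 297.0 x 0.4629 0.4843 y 0.4 z 0.0469
252 u 286.0 296.0 x 0.4648 0.4841 y 0.4 z 0.0419
254 u 286.0 297.0 x 0.4624 0.484 y 0.3988 z 0.0363
256 u 286.0 297.0 x 0.4622 0.4838 y 0.4003 z 0.0325
258 u 286.0 297.0 x 0.462 0.4837 y 0.4019 z 0.0284
260 u 286.0 296.0 x 0.4639 0.4835 y 0.4013 z 0.0234
(np.float64(365.58695022648396), np.float64(70.98682664310692))
```

The depth shows the closed fingertips about 58 mm above the bench, above the cap (top at 48 mm), although the TCP reading puts them at 18 mm. x and y agree with the vial. So vertical moves have to go by vision: I'll open, go down part way and measure again.

>>> play_rows(xyz=[[0,0,0],[0,0,0],[0,0,0],[0,0,0],[0,0,5],[0,0,10],[0,0,15],[0,0,20],[0,0,20],[0,0,20]], rot=[[0,0,0],[0,0,0],[0,0,0],[0,0,0],[0,0,0],[0,0,0],[0,0,0],[0,0,0],[0,0,0],[0,0,0]], grip=[0.6,0.6,0.6,0.6,0.6,0.6,0.6,0.6,0.6,0.6])

```text
time_s: 5.45
eef_pos: [0.4731, 0.3902, 0.0172]
eef_rot: [0.0, 0.621, 0.784, 0.0]
wrist_force: [0.0, 0.6, 0.2]
opening: 0.602
grasp_force: 0.0
```

```bash
cat >> h.py <<'E'
def cloud(c,u0,u1,v0,v1):
    v,u=np.mgrid[v0:v1,u0:u1];v=v.ravel();u=u.ravel();K=np.array(c['camera_matrix'])
    n=cv2.undistortPoints(np.stack([u,v],1).astype(float)[:,None],K,np.array([c['k1'],0,0,0]))[:,0]
    d=c['depth'][v,u];E=np.array(c['extrinsics'])
    P=(np.c_[n,np.ones(len(n))]*d[:,None])@E[:3,:3].T+E[:3,3]
    return np.c_[u,v,P][d>0]
E
python3 - <<'E'
from h import *
S=snap('side');x=readout.get_obs();print(x['eef_pos'],x['opening'],x['wrist_force'])
P=cloud(S,262,322,225,264)
for v in range(228,264,2):
    q=P[(P[:,1]==v)&(abs(P[:,3]-.395)<.02)&(P[:,4]>.012)]
    print(v,round(float(np.median(q[:,4])),4) if len(q) else '', sorted(set((q[:,2]*1000).astype(int))))
cv2.imwrite('pics/s3.png',cv2.resize(S['color'][200:280,230:350],None,fx=6,fy=6)[:,:,::-1])
E
```

```text
[0.47316922 0.39021507 0.01727245] 0.599677161486996 [ 0.6783577  -0.66762581 -0.11334084]
228 0.0965 [np.int64(420), np.int64(421), np.int64(424), np.int64(425), np.int64(427), np.int64(429), np.int64(431), np.int64(432), np.int64(434), np.int64(437), np.int64(439), np.int64(441), np.int64(443), np.int64(444), np.int64(447), np.int64(448), np.int64(487), np.int64(489), np.int64(491), np.int64(493), np.int64(495), np.int64(496), np.int64(498), np.int64(500), np.int64(502), np.int64(504), np.int64(506), np.int64(508), np.int64(510), np.int64(515), np.int64(517), np.int64(518), np.int64(520), np.int64(522), np.int64(525), np.int64(527), np.int64(529)]
230 0.0921 [np.int64(419), np.int64(421), np.int64(423), np.int64(425), np.int64(426), np.int64(428), np.int64(430), np.int64(432), np.int64(435), np.int64(436), np.int64(439), np.int64(440), np.int64(442), np.int64(444), np.int64(446), np.int64(447), np.int64(489), np.int64(491), np.int64(493), np.int64(495), np.int64(496), np.int64(498), np.int64(500), np.int64(502), np.int64(504), np.int64(506), np.int64(508), np.int64(510), np.int64(5
[... 4441 characters left out ...]
64), np.int64(466), np.int64(468), np.int64(470), np.int64(472), np.int64(474), np.int64(476), np.int64(478), np.int64(479), np.int64(481), np.int64(483)]
258 0.0281 [np.int64(461), np.int64(464), np.int64(466), np.int64(468), np.int64(470), np.int64(472), np.int64(474), np.int64(475), np.int64(477), np.int64(479), np.int64(481), np.int64(483)]
260 0.0236 [np.int64(463), np.int64(465), np.int64(467), np.int64(469), np.int64(471), np.int64(473), np.int64(475), np.int64(477), np.int64(479), np.int64(481), np.int64(483)]
262 0.0189 [np.int64(463), np.int64(465), np.int64(467), np.int64(469), np.int64(471), np.int64(473), np.int64(475), np.int64(477), np.int64(479), np.int64(481), np.int64(483)]
```

View pics/s3.png

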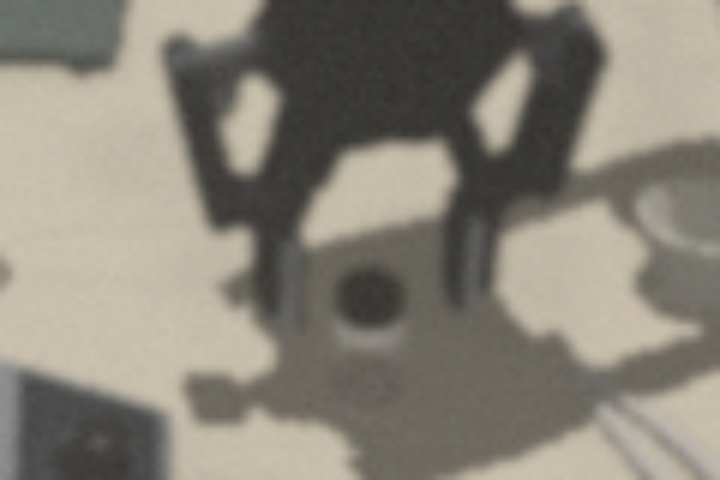

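The fingers straddle the vial evenly: tips at about (285,325) and (468,300) in the crop, cap at (370,297). The real tips are about 40 mm above the reading, so true TCP z is roughly reading + 40 mm. I'll go down 20 mm more and close.

>>> play_rows(xyz=[[0,0,7],[0,0,14],[0,0,20],[0,0,20],[0,0,20],[0,0,20],[0,0,20],[0,0,20],[0,0,20],[0,0,20]], rot=[[0,0,0],[0,0,0],[0,0,0],[0,0,0],[0,0,0],[0,0,0],[0,0,0],[0,0,0],[0,0,0],[0,0,0]], grip=[0.6,0.6,0.6,0.4,0.3,0.2,0.15,0.1,0.1,0.1])

```text
time_s: 6.75
eef_pos: [0.4733, 0.3903, -0.0026]
eef_rot: [0.0, 0.621, 0.784, 0.0]
wrist_force: [1.2, -0.1, 2.8]
opening: 0.254
grasp_force: 58.9
```

Run:
```python
from h import *
go((.4684,-.0559,.065))
print(readout.get_obs()['grasp_force'])
S=snap('side')
P=cloud(S,262,322,225,264)
for v in range(236,264,2):
    q=P[(P[:,1]==v)&(abs(P[:,3]-.395)<.02)&(P[:,4]>.012)]
    if len(q): print(v,round(float(np.median(q[:,4])),4),q[:,2].min().round(3),q[:,2].max().round(3))
```

```text
t 6.75 pos [ 0.4733  0.3903 -0.0026] F [ 1.22 -0.07  2.82] open 0.254
shift mm [-433.2 -106.9  -67.8] rot [ 0.0006 -0.0002  0.0019]
58.871580362319946
236 0.0817 0.422 0.522
238 0.0733 0.426 0.52
240 0.0698 0.428 0.519
242 0.0662 0.429 0.515
244 0.0625 0.446 0.513
246 0.0558 0.448 0.511
248 0.0483 0.447 0.498
250 0.0468 0.449 0.498
252 0.042 0.449 0.498
254 0.0369 0.449 0.498
256 0.0325 0.448 0.496
258 0.0277 0.45 0.495
260 0.0236 0.454 0.493
262 0.019 0.462 0.487
```

Vial gripped (59 N). I'll lift it and carry it over the well, staying above the knob.

>>> play_rows(xyz=[[0,0,-40],[0,0,-90],[-50,-12,-105],[-105,-26,-105],[-160,-40,-105],[-220,-54,-105],[-280,-69,-105],[-340,-84,-105],[-395,-98,-105],[-425,-105,-105]], rot=[[0,0,0],[0,0,0],[0,0,0.002],[0,0,0.002],[0,0,0.002],[0,0,0.002],[0,0,0.002],[0,0,0.002],[0,0,0.002],[0,0,0.002]], grip=[0.1,0.1,0.1,0.1,0.1,0.1,0.1,0.1,0.1,0.1])

```text
time_s: 8.05
eef_pos: [0.4676, -0.0502, 0.102]
eef_rot: [0.0, 0.623, 0.782, -0.0]
wrist_force: [0.1, 0.1, 0.0]
opening: 0.252
grasp_force: 58.8
```

>>> play_rows(xyz=[[-8,-2,5],[-8,-2,15],[-8,-2,25],[-8,-2,35],[-8,-2,43],[-8,-2,48],[-8,-2,48],[-8,-2,48],[-8,-2,48],[-8,-2,48]], rot=[[0,0,0],[0,0,0],[0,0,0],[0,0,0],[0,0,0],[0,0,0],[0,0,0],[0,0,0],[0,0,0],[0,0,0]], grip=[0.1,0.1,0.1,0.1,0.1,0.1,0.1,0.1,0.1,0.1])

```text
time_s: 9.3
eef_pos: [0.4682, -0.056, 0.0544]
eef_rot: [0.0, 0.622, 0.783, 0.0]
wrist_force: [-0.5, 0.2, 0.3]
opening: 0.252
grasp_force: 58.8
```

Run:
```python
from h import *
go((.4684,-.0559,.0264))
S=snap('side');C=snap('top')
a=cv2.resize(S['color'][115:185,265:345],None,fx=6,fy=6,interpolation=2)
b=cv2.resize(C['color'][195:265,350:410],None,fx=6,fy=6,interpolation=2)
cv2.imwrite('pics/p1.png',np.hstack([a,b[:420]])[:,:,::-1])
np.savez('side1.npz',**S);np.savez('top1.npz',**C)
```

```text
t 9.3 pos [ 0.4682 -0.056   0.0544] F [-0.47  0.17  0.28] open 0.252
shift mm [ 0.   0.2 28. ] rot [ 0.0004  0.0003 -0.0001]
```

View pics/p1.png

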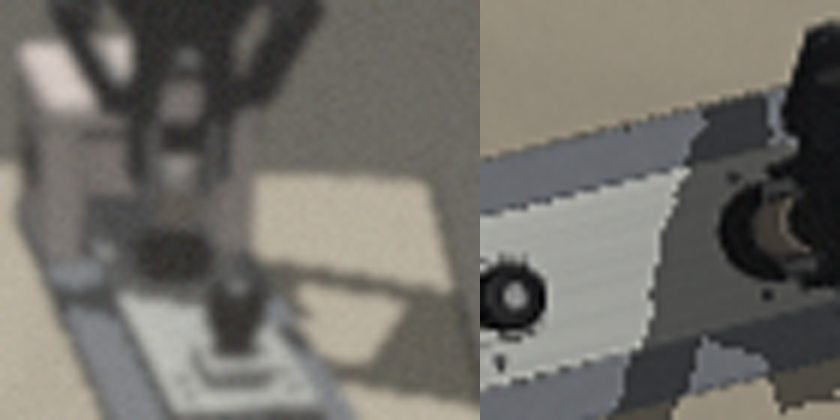

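Run:
```python
from h import *
S=dict(np.load('side1.npz'));s=dict(np.load('side0.npz'));C=dict(np.load('top1.npz'))
print('pred cap',proj(S,(.4682,-.056,.0995)),'bottom',proj(S,(.4682,-.056,.057)),'well',proj(S,(.4684,-.0559,.043)))
def dark(c,b,t):
    u0,u1,v0,v1=b;m=(c['color'].max(2)[v0:v1,u0:u1]<t).astype(np.uint8)
    n,l,st,ce=cv2.connectedComponentsWithStats(m);i=1+np.argmax(st[1:,4]);return ce[i]+[u0,v0],st[i]
g=S['color'].max(2);print(g[132:156:2,286:306])
g=s['color'].max(2);print(g[148:164:2,282:306])
P=cloud(S,285,306,130,156)
for v in range(132,156,2):
    q=P[(P[:,1]==v)&(abs(P[:,3]+.05)<.03)];
    if len(q):print(v,q[:,0].min(),q[:,0].max(),q[:,2].min().round(4),q[:,2].max().round(4),np.median(q[:,3]).round(4),np.median(q[:,4]).round(4))
```

```text
pred cap (np.float64(294.35794561734417), np.float64(137.2999129492763)) bottom (np.float64(293.7420192389869), np.float64(150.97674113207694)) well (np.float64(293.4757306125989), np.float64(155.38525066103838))
[[ 48  51  50  55  58  75 105 112 117 116 112 104  85  62  52  48  50  48
   51  57]
 [ 67  50  49  53  62  78  96  98 101 101  99  91  66  53  53  56  55  60
   81  98]
 [ 68  55  57  64  74  72  62  57  57  61  58  52  51  60  74  71  66  78
   96 110]
 [ 66  56  59  71  76  73  60  55  46  49  49  51  55  70  77  73  68  85
  105 113]
 [ 72  56  58  72  80  84  86  86  82  85  83  74  67  71  72  76  68  89
  104 113]
 [ 74  62  55  72  87 100 116 131 136 133 122 103  83  76  76  73  74  90
  111 112]
 [ 89  68  66  72  85  94 109 121 124 120 106  94  78  77  82  79  84  97
  107 117]
 [108  91  83  82  87  85  97 103 106 105 100  90  83  80  90 103 109 112
  115 115]
 [ 84  79  77  84  81  85  91  97  91  92  91  93  92  97 101 105 115 116
  111 115]
 [ 77  75  79  78  82  90  92  94  95  91  91  92  98 100 108 106 114 115
  113 118]
 [ 72  80  76  74  78  82  82  86  87
[... 776 characters left out ...]
0  57  63  58  61  62  63  64  77 103
  136 147 155 160 152 138]
 [113 136 166 178 178 177 172 163 153 144 135 134 133 136 140 150 148 140
  122 103 102 117 120 114]]
132 285.0 305.0 0.4387 0.4955 -0.0467 0.1195
134 286.0 304.0 0.4412 0.4925 -0.0466 0.1131
136 286.0 303.0 0.4437 0.4923 -0.0508 0.1059
138 286.0 303.0 0.4432 0.4921 -0.0467 0.1007
140 286.0 303.0 0.4431 0.4919 -0.046 0.0952
142 286.0 303.0 0.4427 0.4917 -0.0462 0.0891
144 287.0 302.0 0.4452 0.4887 -0.045 0.0834
146 289.0 301.0 0.448 0.4827 -0.045 0.0769
148 291.0 298.0 0.4563 0.4766 -0.0465 0.0706
150 291.0 298.0 0.4562 0.4764 -0.0443 0.0651
152 293.0 296.0 0.4617 0.4705 -0.045 0.0585
154 288.0 299.0 0.452 0.4846 -0.0685 0.0421
```

The vial hangs above the well (cap at crop (183,135), well at (172,250)) and lines up within about 1 mm. I'll go down gently to just below the rim and check the force.

>>> play_rows(xyz=[[0,0.5,3],[0,0.5,6],[0,0.5,9],[0,0.5,11],[0,0.5,12],[0,0.5,13],[0,0.5,14],[0,0.5,15],[0,0.5,16],[0,0.5,16]], rot=[[0,0,0],[0,0,0],[0,0,0],[0,0,0],[0,0,0],[0,0,0],[0,0,0],[0,0,0],[0,0,0],[0,0,0]], grip=[0.1,0.1,0.1,0.1,0.1,0.1,0.1,0.1,0.1,0.1])

```text
time_s: 10.65
eef_pos: [0.4689, -0.0563, 0.0398]
eef_rot: [0.0, 0.621, 0.783, -0.0]
wrist_force: [-7.5, -0.8, 18.4]
opening: 0.256
grasp_force: 60.7
```

Contact with 18 N up and 7.5 N toward -x, so the vial is on the +x side of the rim. I'll back up, shift 1.2 mm toward -x and try again.

>>> play_rows(xyz=[[0,0,-3],[0,-1.2,-3],[0,-1.2,-2],[0,-1.2,-1],[0,-1.2,0],[0,-1.2,0.5],[0,-1.2,1],[0,-1.2,1.5],[0,-1.2,2],[0,-1.2,2]], rot=[[0,0,0],[0,0,0],[0,0,0],[0,0,0],[0,0,0],[0,0,0],[0,0,0],[0,0,0],[0,0,0],[0,0,0]], grip=[0.1,0.1,0.1,0.1,0.1,0.1,0.1,0.1,0.1,0.1])

```text
time_s: 11.9
eef_pos: [0.468, -0.0574, 0.0393]
eef_rot: [0.001, 0.621, 0.784, -0.001]
wrist_force: [-12.7, -2.0, 36.3]
opening: 0.253
grasp_force: 62.7
```

Run:
```python
from h import *
o=readout.get_obs();print(o['wrist_force'],o['torque'],o['eef_pos'])
S=snap('side');C=snap('top')
P=cloud(S,283,308,134,164)
for v in range(136,164):
    q=P[(P[:,1]==v)&(abs(P[:,3]+.05)<.035)];
    if len(q):print(v,q[:,0].min(),q[:,0].max(),q[:,2].min().round(4),q[:,2].max().round(4),np.median(q[:,3]).round(4),np.median(q[:,4]).round(4),S['color'].max(2)[v,286:303])
cv2.imwrite('pics/p2.png',np.hstack([cv2.resize(S['color'][125:170,270:320],None,fx=8,fy=8,interpolation=2),cv2.resize(C['color'][215:260,375:415],None,fx=8,fy=8,interpolation=2)])[:,:,::-1])
```

```text
[-12.6611285   -2.01190922  36.28374964] [0.09997272 2.63668464 0.09659586] [ 0.46802744 -0.05739213  0.03929839]
136 283.0 307.0 0.4325 0.5007 -0.0453 0.107 [53 53 51 51 54 70 83 87 95 92 87 76 58 52 51 49 48]
137 283.0 306.0 0.4349 0.5006 -0.0442 0.1046 [49 51 49 49 58 70 85 93 93 92 87 74 57 50 50 49 50]
138 283.0 304.0 0.4406 0.5006 -0.0447 0.1015 [ 59  48  55  47  60  76  94 100 104  98  90  76  65  52  53  52  55]
139 286.0 303.0 0.4434 0.492 -0.0499 0.0971 [62 54 54 52 64 73 88 96 90 84 83 71 56 55 54 61 60]
140 286.0 303.0 0.443 0.4919 -0.0544 0.0922 [70 59 56 58 62 70 71 71 71 67 64 63 52 60 72 70 62]
141 286.0 303.0 0.4428 0.4918 -0.0499 0.0908 [71 55 56 63 74 66 55 59 55 54 51 51 53 65 74 74 70]
142 286.0 303.0 0.4426 0.4917 -0.0478 0.0882 [72 57 60 71 80 75 61 49 52 49 51 53 57 66 79 71 68]
143 286.0 303.0 0.4425 0.4916 -0.0479 0.0851 [74 58 58 71 81 68 59 50 56 54 55 57 55 71 77 76 72]
144 286.0 303.0 0.4422 0.4915 -0.0491 0.0815 [77 57 58 75 83 83 71 67 68 67 73 64 61 73 81 75 73]
145 286.0 303.0 0.4421 0.4914 -0.0487 0.0788 [73 55 62 75 80 91 92 98 97 94 93 89 73 75 83
[... 1287 characters left out ...]
4391 0.4992 -0.0481 0.0412 [86 74 59 50 54 66 72 78 77 73 66 61 60 59 69 86 96]
158 283.0 303.0 0.4394 0.4991 -0.0492 0.0374 [83 75 57 53 57 55 57 59 62 60 58 61 54 60 74 84 93]
159 283.0 304.0 0.4366 0.4989 -0.0505 0.0338 [87 75 64 57 52 51 54 57 56 53 56 53 55 63 78 86 89]
160 283.0 305.0 0.4338 0.4988 -0.0493 0.0313 [90 79 73 63 55 58 55 57 48 58 51 54 60 69 79 87 84]
161 283.0 307.0 0.4261 0.4987 -0.0436 0.0303 [90 91 82 78 72 70 66 62 63 66 65 68 80 83 85 83 85]
162 283.0 299.0 0.4517 0.4986 -0.0391 0.0293 [101  99  97  87  89  86  86  82  79  82  89  88  87  87  83  76  88]
163 283.0 299.0 0.4518 0.4985 -0.0334 0.029 [124 119 106 101 100  98  93  91  88  94  96  96  94  86  70  64  83]
```

View pics/p2.png

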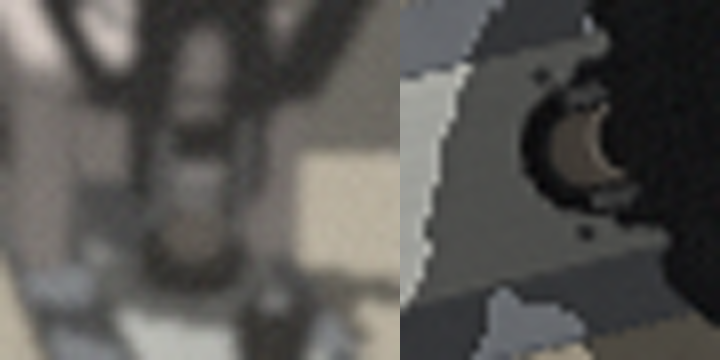

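The side crop shows the vial's bottom (190,235) at the collar (195,250). The top crop shows the glass edge at (552,145), too close to the collar's left (+y) wall. The torque also puts the contact about 13 mm toward +y, so the shift needed is mainly toward the hood, and the last x shift should be undone.

>>> play_rows(xyz=[[0,0,-4],[-2,0.8,-5],[-2,0.8,-5],[-2,0.8,-4],[-2,0.8,-3],[-2,0.8,-2],[-2,0.8,-1.5],[-2,0.8,-1],[-2,0.8,-1],[-2,0.8,-1]], rot=[[0,0,0],[0,0,0],[0,0,0],[0,0,0],[0,0,0],[0,0,0],[0,0,0],[0,0,0],[0,0,0],[0,0,0]], grip=[0.1,0.1,0.1,0.1,0.1,0.1,0.1,0.1,0.1,0.1])

```text
time_s: 13.25
eef_pos: [0.4686, -0.0579, 0.0368]
eef_rot: [-0.0, 0.622, 0.783, -0.0]
wrist_force: [0.2, -2.2, 1.5]
opening: 0.251
grasp_force: 58.9
```

Run:
```python
from h import *
o=readout.get_obs();print(o['wrist_force'],o['torque'],o['eef_pos'])
F=o['wrist_force'];T=o['torque'];L=.2;print('contact rx,ry',(-L*F[0]-T[1])/F[2],(T[0]-L*F[1])/F[2])
```

```text
[ 0.15863534 -2.16751227  1.49929812] [-0.26068531 -0.10391756 -0.0118432 ] [ 0.46856034 -0.05786023  0.03684608]
contact rx,ry 0.04814952788825156 0.11526536288899682
```

It's in the well. I'll nudge it a little further toward the hood and go down.

>>> play_rows(xyz=[[-0.6,0,1],[-0.6,0,2],[-0.6,0,3],[-0.6,0,4],[-0.6,0,5],[-0.6,0,6],[-0.6,0,7],[-0.6,0,8],[-0.6,0,8],[-0.6,0,8]], rot=[[0,0,0],[0,0,0],[0,0,0],[0,0,0],[0,0,0],[0,0,0],[0,0,0],[0,0,0],[0,0,0],[0,0,0]], grip=[0.1,0.1,0.1,0.1,0.1,0.1,0.1,0.1,0.1,0.1])

```text
time_s: 14.5
eef_pos: [0.4687, -0.0584, 0.0291]
eef_rot: [0.0, 0.622, 0.783, 0.0]
wrist_force: [-1.0, 0.1, -0.9]
opening: 0.253
grasp_force: 58.9
```

>>> play_rows(xyz=[[0,0,0.8],[0,0,1.6],[0,0,2.3],[0,0,2.3],[0,0,2.3],[0,0,2.3],[0,0,2.3],[0,0,2.3],[0,0,-5],[0,0,-15]], rot=[[0,0,0],[0,0,0],[0,0,0],[0,0,0],[0,0,0],[0,0,0],[0,0,0],[0,0,0],[0,0,0],[0,0,0]], grip=[0.1,0.1,0.1,0.1,0.35,0.5,0.55,0.55,0.55,0.55])

```text
time_s: 15.75
eef_pos: [0.4686, -0.0584, 0.0446]
eef_rot: [-0.0, 0.622, 0.783, -0.0]
wrist_force: [0.4, -0.8, 0.7]
opening: 0.553
grasp_force: 0.0
```

Run:
```python
from h import *
# knob grip: true TCP z ~0.063 -> eef z ~0.023; hover first
go((.4422,.0564,.085))
S=snap('side')
P=cloud(S,283,308,130,164)
for v in range(132,160,2):
    q=P[(P[:,1]==v)&(abs(P[:,3]+.05)<.03)&(abs(P[:,2]-.469)<.016)]
    if len(q):print(v,q[:,0].min(),q[:,0].max(),np.median(q[:,3]).round(4),np.median(q[:,4]).round(4),S['color'].max(2)[v,286:303])
```

```text
t 15.75 pos [ 0.4686 -0.0584  0.0446] F [ 0.35 -0.81  0.71] open 0.553
shift mm [117.8   0.3 -40.4] rot [-0.0003 -0.0002  0.    ]
144 291.0 297.0 -0.0584 0.0778 [ 89  96 112 113 105  90  81  75  72  73  78  87  91  85  71  58  52]
146 291.0 297.0 -0.0495 0.0754 [ 87  92 101  99  87  66  53  59  53  52  56  70  86  96  89  76  63]
148 291.0 297.0 -0.0492 0.0693 [ 82  80  79  84  73  74  68  61  63  64  66  82  97 103  99  93  84]
150 290.0 298.0 -0.0509 0.0623 [ 76  77  74  85  96 106 108 108 109 107 109 109 106 102 110 111 113]
152 290.0 297.0 -0.0461 0.058 [ 80  75  77  83  90  97 104 109 105 110 104  96  97  96 104 112 116]
154 288.0 298.0 -0.0492 0.0507 [ 78  75  63  70  77  82  84  90  88  87  81  74  73  82 100 107 112]
156 288.0 298.0 -0.0484 0.0441 [ 75  64  60  59  71  79  89  88  91  89  83  70  59  63  73  93 104]
158 288.0 298.0 -0.0424 0.0408 [82 71 60 55 54 58 60 63 62 61 57 51 55 57 74 82 89]
```

The cap top is at 77–78 mm, so the vial is seated. Next the knob, 115 mm along tool x.

>>> play_rows(xyz=[[0,0,-25],[0,0,-42],[35,0,-42],[80,0,-42],[115,0,-42],[115,0,-42],[115,0,-25],[115,0,-8],[115,0,5],[115,0,10]], rot=[[0,0,0],[0,0,0],[0,0,0],[0,0,0],[0,0,0],[0,0,0],[0,0,0],[0,0,0],[0,0,0],[0,0,0]], grip=[0.6,0.65,0.65,0.65,0.65,0.65,0.65,0.65,0.65,0.65])

```text
time_s: 17.05
eef_pos: [0.4424, 0.0532, 0.0335]
eef_rot: [-0.0, 0.622, 0.783, -0.0]
wrist_force: [0.5, -0.1, -0.2]
opening: 0.647
grasp_force: 0.0
```

Run:
```python
from h import *
go((.4427,.0536,.024))
S=snap('side')
P=cloud(S,275,335,130,185)
for v in range(140,182,2):
    q=P[(P[:,1]==v)&(abs(P[:,3]-.06)<.03)&(P[:,4]>.035)]
    if len(q):
        x=np.sort(q[:,2]);sp=np.split(x,np.where(np.diff(x)>.005)[0]+1)
        print(v,np.median(q[:,3]).round(4),np.median(q[:,4]).round(4),[(round(a[0],3),round(a[-1],3)) for a in sp])
```

```text
t 17.05 pos [0.4424 0.0532 0.0335] F [ 0.46 -0.08 -0.17] open 0.647
shift mm [0.3 0.4 9.5] rot [-0.0009 -0.0003 -0.0006]
140 0.0666 0.1406 [(np.float64(0.378), np.float64(0.394)), (np.float64(0.418), np.float64(0.473)), (np.float64(0.489), np.float64(0.507))]
142 0.0638 0.1345 [(np.float64(0.38), np.float64(0.394)), (np.float64(0.413), np.float64(0.476)), (np.float64(0.492), np.float64(0.504))]
144 0.063 0.1287 [(np.float64(0.38), np.float64(0.393)), (np.float64(0.409), np.float64(0.476)), (np.float64(0.491), np.float64(0.504))]
146 0.0633 0.1239 [(np.float64(0.379), np.float64(0.396)), (np.float64(0.409), np.float64(0.42)), (np.float64(0.456), np.float64(0.478)), (np.float64(0.489), np.float64(0.504))]
148 0.0593 0.1171 [(np.float64(0.381), np.float64(0.417)), (np.float64(0.458), np.float64(0.481)), (np.float64(0.489), np.float64(0.502))]
150 0.0586 0.1107 [(np.float64(0.381), np.float64(0.414)), (np.float64(0.46), np.float64(0.501))]
152 0.0688 0.1071 [(np.float64(0.383), np.float64(0.414)), (np.float64(0.465), np.float64(0.498))]
154 0.0689 0.1021 [(np.float64(0.399), np.float64(0
[... 463 characters left out ...]
t64(0.482))]
164 0.0617 0.0711 [(np.float64(0.401), np.float64(0.417)), (np.float64(0.428), np.float64(0.452)), (np.float64(0.469), np.float64(0.482))]
166 0.0632 0.0664 [(np.float64(0.404), np.float64(0.416)), (np.float64(0.428), np.float64(0.452)), (np.float64(0.469), np.float64(0.479))]
168 0.0621 0.06 [(np.float64(0.406), np.float64(0.412)), (np.float64(0.428), np.float64(0.452)), (np.float64(0.468), np.float64(0.476))]
170 0.0651 0.0554 [(np.float64(0.43), np.float64(0.452)), (np.float64(0.471), np.float64(0.473))]
172 0.053 0.043 [(np.float64(0.429), np.float64(0.459))]
174 0.0604 0.0412 [(np.float64(0.424), np.float64(0.459))]
176 0.0682 0.0392 [(np.float64(0.424), np.float64(0.454))]
```

The knob sits between the fingers. I'll go down 9 mm and close.

>>> play_rows(xyz=[[0,0,4],[0,0,8],[0,0,9],[0,0,9],[0,0,9],[0,0,9],[0,0,9],[0,0,9],[0,0,9],[0,0,9]], rot=[[0,0,0],[0,0,0],[0,0,0],[0,0,0],[0,0,0],[0,0,0],[0,0,0],[0,0,0],[0,0,0],[0,0,0]], grip=[0.65,0.6,0.45,0.4,0.35,0.3,0.25,0.2,0.15,0.15])

```text
time_s: 18.35
eef_pos: [0.4421, 0.0535, 0.0254]
eef_rot: [-0.0, 0.622, 0.783, -0.0]
wrist_force: [-4.7, -1.9, 8.2]
opening: 0.284
grasp_force: 58.4
```

Knob gripped. I'll lift about 8 mm.

>>> play_rows(xyz=[[0,0,-1],[0,0,-2.5],[0,0,-4],[0,0,-5.5],[0,0,-7],[0,0,-8],[0,0,-9],[0,0,-9],[0,0,-9],[0,0,-9]], rot=[[0,0,0],[0,0,0],[0,0,0],[0,0,0],[0,0,0],[0,0,0],[0,0,0],[0,0,0],[0,0,0],[0,0,0]], grip=[0.15,0.15,0.15,0.15,0.15,0.15,0.15,0.15,0.15,0.15])

```text
time_s: 19.6
eef_pos: [0.442, 0.0537, 0.0338]
eef_rot: [-0.0, 0.622, 0.783, -0.0]
wrist_force: [-3.9, -2.2, -10.4]
opening: 0.281
grasp_force: 59.3
```

Force -10.4 N matches the spring at 8.3 mm lift, so the pin is clear. I'll slide 58 mm toward the hood and lower it to just above riding height.

>>> play_rows(xyz=[[-4,0,0],[-11,0,0],[-19,0,0],[-27,0,0],[-35,0,0],[-43,0,0],[-50,0,0],[-55,0,0],[-58,0,0.8],[-58,0,1.6]], rot=[[0,0,0],[0,0,0],[0,0,0],[0,0,0],[0,0,0],[0,0,0],[0,0,0],[0,0,0],[0,0,0],[0,0,0]], grip=[0.15,0.15,0.15,0.15,0.15,0.15,0.15,0.15,0.15,0.15])

```text
time_s: 20.85
eef_pos: [0.4557, -0.0039, 0.0325]
eef_rot: [0.0, 0.622, 0.783, -0.0]
wrist_force: [-5.7, -2.0, -9.9]
opening: 0.28
grasp_force: 59.4
```

Run:
```python
from h import *
o=readout.get_obs()
d=np.array([.226,-.974]);print('travel',(o['eef_pos'][:2]-[.4421,.0536])@d,'perp',(o['eef_pos'][:2]-[.4421,.0536])@[.974,.226],o['eef_pos'],o['wrist_force'],'along',o['wrist_force'][:2]@d)
```

```text
travel 0.05907647011789187 perp 0.0002005844756765795 [ 0.45565001 -0.00390941  0.03245756] [-5.73754261 -1.97872826 -9.85440418] along 0.6305966933325997
```

>>> play_rows(xyz=[[0,0,0.5],[0,0,0.5],[0,0,0.5],[0,0,0.5],[12,0,0],[26,0,0],[33,0,0],[33,0,0],[33,0,0],[33,0,0]], rot=[[0,0,0],[0,0,0],[0,0,0],[0,0,0],[0,0,0],[0,0,0],[0,0,0],[0,0,0],[0,0,0],[0,0,0]], grip=[0.3,0.45,0.6,0.65,0.65,0.6,0.3,0.1,0,0])

```text
time_s: 22.1
eef_pos: [0.4484, 0.029, 0.0325]
eef_rot: [0.0, 0.622, 0.783, 0.0]
wrist_force: [-0.7, 0.5, 0.2]
opening: 0.002
grasp_force: 0.0
```

```bash
cat > k.py <<'E'
from h import *
def st(tag=''):
    o=readout.get_obs();d=np.array([.226,-.974]);e=np.array([.974,.226])
    print(tag,'t',o['time_s'],'s',((o['eef_pos'][:2]-[.4421,.0536])@d*1000).round(2),'perp',((o['eef_pos'][:2]-[.4421,.0536])@e*1000).round(2),'z',o['eef_pos'][2].round(4),'F',o['wrist_force'].round(2),'along',(o['wrist_force'][:2]@d).round(2),'open',o['opening'].round(3))
def knob():
    C=snap('top');m=C['color'].max(2)[228:252,345:400]<60
    P=cloud(C,345,400,228,252);q=P[(P[:,4]>.055)&(P[:,4]<.095)]
    print('knob top px',len(q),'z',np.percentile(q[:,4],[20,50,80]).round(4),'xy',np.median(q[:,2:4],0).round(4));return C
E
python3 - <<'E'
from k import *
st();C=knob()
cv2.imwrite('pics/k1.png',cv2.resize(C['color'][195:285,320:440],None,fx=6,fy=6,interpolation=2)[:,:,::-1])
P=cloud(C,350,400,225,250)
q=P[(P[:,4]>.03)&(P[:,4]<.09)];print(q[::12].round(3))
E
```

```text
Traceback (most recent call last):
  File "k.py", line 4, in st
    print(tag,'t',o['time_s'],'s',((o['eef_pos'][:2]-[.4421,.0536])@d*1000).round(2),'perp',((o['eef_pos'][:2]-[.4421,.0536])@e*1000).round(2),'z',o['eef_pos'][2].round(4),'F',o['wrist_force'].round(2),'along',(o['wrist_force'][:2]@d).round(2),'open',o['opening'].round(3))
                                                                                                                                                                                                                                                           ^^^^^^^^^^^^^^^^^^
AttributeError: 'float' object has no attribute 'round'
```

```bash
sed -i "s/,'open',o\['opening'\].round(3)//" k.py
python3 - <<'E'
from k import *
st();C=knob()
cv2.imwrite('pics/k1.png',cv2.resize(C['color'][195:285,320:440],None,fx=6,fy=6,interpolation=2)[:,:,::-1])
E
```

```text
t 22.1 s 25.36 perp 0.57 z 0.0325 F [-0.72  0.49  0.22] along -0.64
knob top px 27 z [0.0621 0.0669 0.0753] xy [0.4471 0.0385]
```

View pics/k1.png

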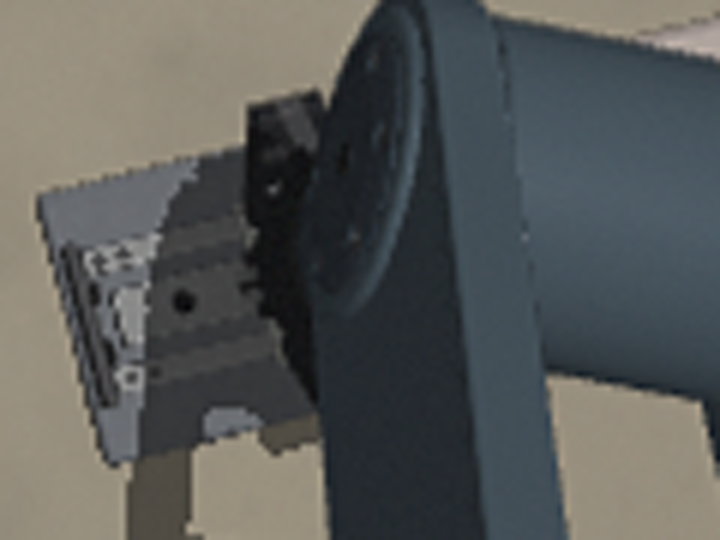

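The arm hides the knob from the top camera; the freed loading hole shows at (185,300). I'll push the knob with the shut fingers in small steps and find the hole by force.

>>> play_rows(xyz=[[-2,0,0],[-4,0,0],[-6,0,0],[-7,0,0],[-8,0,0],[-9,0,0],[-9.5,0,0],[-10,0,0],[-10.5,0,0],[-11,0,0]], rot=[[0,0,0],[0,0,0],[0,0,0],[0,0,0],[0,0,0],[0,0,0],[0,0,0],[0,0,0],[0,0,0],[0,0,0]], grip=[0,0,0,0,0,0,0,0,0,0])

```text
time_s: 23.4
eef_pos: [0.4505, 0.0193, 0.0324]
eef_rot: [-0.001, 0.622, 0.783, 0.0]
wrist_force: [-0.5, 5.6, 2.5]
opening: 0.003
grasp_force: 2.6
```

```bash
python3 -c "from k import *;st()"
```

```text
t 23.4 s 35.28 perp 0.39 z 0.0324 F [-0.5   5.62  2.47] along -5.58
```

In contact with 5.6 N of drag. Now 2 mm steps.

>>> play_rows(xyz=[[-0.3,0,0],[-0.6,0,0],[-0.9,0,0],[-1.2,0,0],[-1.5,0,0],[-1.8,0,0],[-2,0,0],[-2,0,0],[-2,0,0],[-2,0,0]], rot=[[0,0,0],[0,0,0],[0,0,0],[0,0,0],[0,0,0],[0,0,0],[0,0,0],[0,0,0],[0,0,0],[0,0,0]], grip=[0,0,0,0,0,0,0,0,0,0])

```text
time_s: 24.65
eef_pos: [0.4507, 0.0181, 0.0324]
eef_rot: [-0.001, 0.622, 0.783, 0.001]
wrist_force: [-2.3, 10.2, 3.6]
opening: -0.001
grasp_force: 4.6
```

```bash
python3 -c "from k import *;st()"
```

```text
t 24.65 s 36.48 perp 0.32 z 0.0324 F [-2.34 10.24  3.56] along -10.51
```

Resistance rose to 10.5 N instead of about 3 N, so the pin may be in the hole already. I'll back off, raise the tool and look at the knob's height.

>>> play_rows(xyz=[[2,0,0],[5,0,0],[10,0,-10],[12,0,-40],[12,0,-80],[12,0,-110],[12,0,-110],[12,0,-110],[12,0,-110],[12,0,-110]], rot=[[0,0,0],[0,0,0],[0,0,0],[0,0,0],[0,0,0],[0,0,0],[0,0,0],[0,0,0],[0,0,0],[0,0,0]], grip=[0,0,0,0,0,0,0,0,0,0])

```text
time_s: 25.9
eef_pos: [0.4478, 0.0284, 0.1415]
eef_rot: [-0.001, 0.622, 0.783, -0.0]
wrist_force: [0.7, 0.5, 0.4]
opening: 0.001
grasp_force: 0.0
```

```bash
cat >> k.py <<'E'
def knobside(c):
    P=cloud(c,285,320,140,185);q=P[(abs(P[:,3]+.0)<.035)&(P[:,4]>.03)&(P[:,4]<.1)&(abs(P[:,2]-.454)<.03)]
    for v in range(140,185):
        r=q[q[:,1]==v]
        if len(r):print(v,'x',r[:,2].min().round(4),r[:,2].max().round(4),'y',np.median(r[:,3]).round(4),'z',np.median(r[:,4]).round(4),'max z',r[:,4].max().round(4))
E
python3 - <<'E'
from k import *
st();S=snap('side');knobside(S);C=snap('top');
print('reference at start');s=dict(np.load('side0.npz'))
P=cloud(s,285,325,150,185);q=P[(abs(P[:,3]-.056)<.035)&(P[:,4]>.03)&(abs(P[:,2]-.442)<.03)]
for v in range(155,180):
    r=q[q[:,1]==v]
    if len(r):print(v,r[:,2].min().round(4),r[:,2].max().round(4),np.median(r[:,3]).round(4),np.median(r[:,4]).round(4))
a=cv2.resize(S['color'][115:205,265:345],None,fx=6,fy=6,interpolation=2)
b=cv2.resize(C['color'][195:285,320:440],None,fx=2.6,fy=6,interpolation=2)
cv2.imwrite('pics/k2.png',np.hstack([a,b])[:,:,::-1])
E
```

```text
t 25.9 s 25.84 perp -0.16 z 0.1415 F [0.66 0.52 0.42] along -0.36
151 x 0.4462 0.4629 y -0.0083 z 0.0781 max z 0.0799
152 x 0.4435 0.4658 y -0.0025 z 0.0773 max z 0.0781
153 x 0.4437 0.4656 y 0.0032 z 0.0767 max z 0.0786
154 x 0.4434 0.4656 y 0.0035 z 0.0737 max z 0.0762
155 x 0.4432 0.4681 y 0.0047 z 0.0716 max z 0.0734
156 x 0.443 0.468 y 0.006 z 0.0688 max z 0.0705
157 x 0.4429 0.4679 y 0.0057 z 0.0658 max z 0.0675
158 x 0.4427 0.4652 y 0.0054 z 0.0625 max z 0.0648
159 x 0.4454 0.4649 y 0.0053 z 0.0595 max z 0.0605
160 x 0.4483 0.4594 y 0.0073 z 0.0575 max z 0.058
161 x 0.4502 0.4617 y -0.0054 z 0.0483 max z 0.052
162 x 0.4443 0.4727 y -0.0051 z 0.0458 max z 0.0492
163 x 0.4416 0.4839 y -0.0056 z 0.0423 max z 0.047
164 x 0.4288 0.4725 y -0.0013 z 0.0414 max z 0.0445
165 x 0.429 0.478 y 0.0042 z 0.0407 max z 0.042
166 x 0.4361 0.4751 y 0.0078 z 0.0394 max z 0.0421
167 x 0.4266 0.4695 y 0.0085 z 0.037 max z 0.0386
168 x 0.4326 0.4807 y 0.0102 z 0.0344 max z 0.0356
169 x 0.4273 0.4668 y 0.0106 z 0.0317 max z 0.0333
170 x 0.4751 0.4806 y 0.018 z 0.0309 max z 0.0309
171 x 0.4331 0.4695 y 0.0215 z 0.0303 max z 0.0312
172 x 0.4722 0.475 y 0.0297 z 0.0307 max z 0.031
reference at start
161 0.439 0.4471 0.0461 0.0726
162 0.4311 0.4498 0.0514 0.0722
163 0.4314 0.4525 0.0577 0.0724
164 0.4284 0.4525 0.062 0.0713
165 0.4282 0.4525 0.0627 0.0688
166 0.4282 0.4523 0.065 0.0669
167 0.428 0.4522 0.0635 0.0636
168 0.431 0.452 0.0652 0.061
169 0.4306 0.4518 0.0637 0.0578
170 0.4305 0.4516 0.0639 0.055
171 0.4289 0.4591 0.0614 0.0505
172 0.4223 0.4639 0.0525 0.043
173 0.4224 0.4589 0.0553 0.0416
174 0.4242 0.4667 0.0598 0.0407
175 0.4202 0.4586 0.0667 0.0415
176 0.4152 0.4614 0.0678 0.0388
177 0.4152 0.4695 0.0681 0.0357
178 0.424 0.4696 0.0671 0.0327
179 0.4131 0.4642 0.0692 0.0304
```

View pics/k2.png

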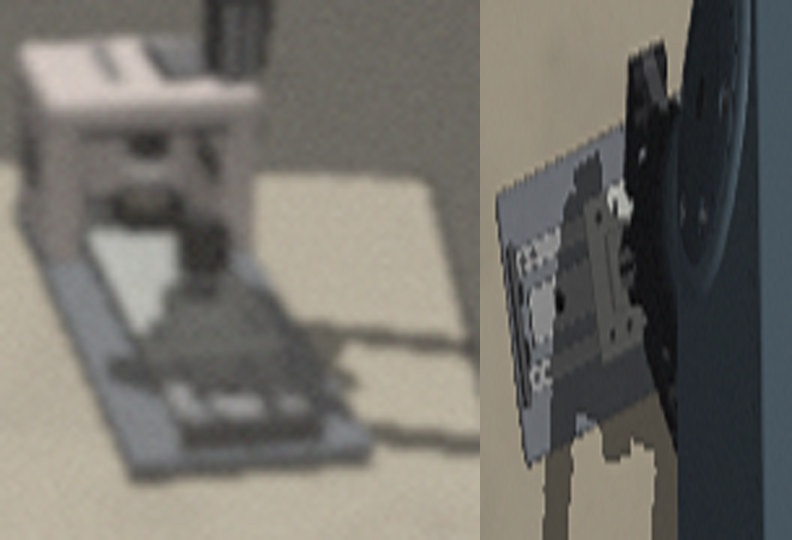

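The knob's top is at 78 mm, so the pin is still riding (crop: knob at (205,240)), at a travel of about 60 mm. The drag is just higher than stated, and no hole has been met. I'll go back and push on.

>>> play_rows(xyz=[[0,0,50],[0,0,90],[0,0,108],[-4,0,108],[-9,0,108],[-11,0,108],[-12,0,108],[-12.7,0,108],[-13.4,0,108],[-14,0,108]], rot=[[0,0,0],[0,0,0],[0,0,0],[0,0,0],[0,0,0],[0,0,0],[0,0,0],[0,0,0],[0,0,0],[0,0,0]], grip=[0,0,0,0,0,0,0,0,0,0])

```text
time_s: 27.25
eef_pos: [0.4521, 0.0155, 0.0354]
eef_rot: [0.0, 0.622, 0.783, 0.001]
wrist_force: [-0.3, 6.5, -0.1]
opening: -0.001
grasp_force: 3.5
```

```bash
python3 -c "from k import *;st()"
```

```text
t 27.25 s 39.41 perp 1.1 z 0.0354 F [-0.29  6.51 -0.08] along -6.41
```

Now it moves (about 63 mm travel, 6.4 N). I'll continue in 2 mm steps.

>>> play_rows(xyz=[[-0.3,0,0],[-0.6,0,0],[-0.9,0,0],[-1.2,0,0],[-1.5,0,0],[-1.8,0,0],[-2,0,0],[-2,0,0],[-2,0,0],[-2,0,0]], rot=[[0,0,0],[0,0,0],[0,0,0],[0,0,0],[0,0,0],[0,0,0],[0,0,0],[0,0,0],[0,0,0],[0,0,0]], grip=[0,0,0,0,0,0,0,0,0,0])

```text
time_s: 28.5
eef_pos: [0.4525, 0.0137, 0.0353]
eef_rot: [-0.0, 0.622, 0.783, 0.001]
wrist_force: [-0.4, 6.7, -0.7]
opening: 0.004
grasp_force: 3.5
```

```bash
python3 -c "from k import *;st()"
```

```text
t 28.5 s 41.18 perp 1.11 z 0.0353 F [-0.39  6.65 -0.66] along -6.57
```

>>> play_rows(xyz=[[-0.3,0,0],[-0.6,0,0],[-0.9,0,0],[-1.2,0,0],[-1.5,0,0],[-1.8,0,0],[-2,0,0],[-2.2,0,0],[-2.2,0,0],[-2.2,0,0]], rot=[[0,0,0],[0,0,0],[0,0,0],[0,0,0],[0,0,0],[0,0,0],[0,0,0],[0,0,0],[0,0,0],[0,0,0]], grip=[0,0,0,0,0,0,0,0,0,0])

```text
time_s: 29.75
eef_pos: [0.4529, 0.0116, 0.0353]
eef_rot: [-0.0, 0.622, 0.783, 0.001]
wrist_force: [0.2, 8.3, 0.8]
opening: 0.002
grasp_force: 3.6
```

>>> play_rows(xyz=[[-0.3,0,0],[-0.6,0,0],[-0.9,0,0],[-1.2,0,0],[-1.5,0,0],[-1.8,0,0],[-2,0,0],[-2,0,0],[-2,0,0],[-2,0,0]], rot=[[0,0,0],[0,0,0],[0,0,0],[0,0,0],[0,0,0],[0,0,0],[0,0,0],[0,0,0],[0,0,0],[0,0,0]], grip=[0,0,0,0,0,0,0,0,0,0])

```text
time_s: 31.0
eef_pos: [0.4534, 0.0097, 0.0354]
eef_rot: [-0.0, 0.622, 0.783, 0.001]
wrist_force: [-0.6, 7.0, -0.6]
opening: -0.0
grasp_force: 3.6
```

>>> play_rows(xyz=[[-0.3,0,0],[-0.6,0,0],[-0.9,0,0],[-1.2,0,0],[-1.5,0,0],[-1.8,0,0],[-2,0,0],[-2.2,0,0],[-2.2,0,0],[-2.2,0,0]], rot=[[0,0,0],[0,0,0],[0,0,0],[0,0,0],[0,0,0],[0,0,0],[0,0,0],[0,0,0],[0,0,0],[0,0,0]], grip=[0,0,0,0,0,0,0,0,0,0])

```text
time_s: 32.25
eef_pos: [0.4539, 0.0074, 0.0353]
eef_rot: [-0.0, 0.622, 0.783, 0.001]
wrist_force: [-0.4, 7.1, 0.2]
opening: 0.002
grasp_force: 3.3
```

>>> play_rows(xyz=[[-0.3,0,0],[-0.6,0,0],[-0.9,0,0],[-1.2,0,0],[-1.5,0,0],[-1.8,0,0],[-2,0,0],[-2.2,0,0],[-2.2,0,0],[-2.2,0,0]], rot=[[0,0,0],[0,0,0],[0,0,0],[0,0,0],[0,0,0],[0,0,0],[0,0,0],[0,0,0],[0,0,0],[0,0,0]], grip=[0,0,0,0,0,0,0,0,0,0])

```text
time_s: 33.5
eef_pos: [0.4545, 0.0052, 0.0353]
eef_rot: [-0.0, 0.622, 0.783, 0.001]
wrist_force: [-0.0, 5.6, -1.5]
opening: 0.003
grasp_force: 3.1
```

>>> play_rows(xyz=[[-0.3,0,0],[-0.6,0,0],[-0.9,0,0],[-1.2,0,0],[-1.5,0,0],[-1.8,0,0],[-1.8,0,0],[-1.8,0,0],[-1.8,0,0],[-1.8,0,0]], rot=[[0,0,0],[0,0,0],[0,0,0],[0,0,0],[0,0,0],[0,0,0],[0,0,0],[0,0,0],[0,0,0],[0,0,0]], grip=[0,0,0,0,0,0,0,0,0,0])

```text
time_s: 34.75
eef_pos: [0.4548, 0.0023, 0.0347]
eef_rot: [0.0, 0.622, 0.783, 0.0]
wrist_force: [-0.0, 0.2, 0.7]
opening: 0.005
grasp_force: 0.3
```

The force fell to zero, so the pin seems to have snapped in at about 76 mm. I'll back off, raise the tool and check.

>>> play_rows(xyz=[[2,0,0],[5,0,0],[10,0,-10],[12,0,-40],[12,0,-80],[12,0,-110],[12,0,-120],[12,0,-120],[12,0,-120],[12,0,-120]], rot=[[0,0,0],[0,0,0],[0,0,0],[0,0,0],[0,0,0],[0,0,0],[0,0,0],[0,0,0],[0,0,0],[0,0,0]], grip=[0,0,0,0,0,0,0,0,0,0])

```text
time_s: 36.0
eef_pos: [0.4509, 0.0144, 0.1532]
eef_rot: [-0.001, 0.622, 0.783, -0.001]
wrist_force: [0.1, 0.5, -0.4]
opening: 0.002
grasp_force: 0.0
```

Run:
```python
from k import *
st();S=snap('side');knobside(S)
P=cloud(S,280,305,135,152);q=P[(P[:,3]<-.1)&(P[:,3]>-.18)&(abs(P[:,2]-.486)<.016)]
print('vial region')
for v in range(135,152):
    r=q[q[:,1]==v]
    if len(r):print(v,r[:,2].min().round(3),r[:,2].max().round(3),np.median(r[:,3]).round(4),np.median(r[:,4]).round(4))
```

```text
t 36.0 s 40.12 perp -0.32 z 0.1532 F [ 0.14  0.5  -0.36] along -0.46
150 x 0.454 0.4652 y -0.0285 z 0.0723 max z 0.0724
151 x 0.4485 0.4682 y -0.0197 z 0.0729 max z 0.0744
152 x 0.4485 0.471 y -0.015 z 0.0718 max z 0.0738
153 x 0.4454 0.4709 y -0.0127 z 0.0698 max z 0.0711
154 x 0.4452 0.4708 y -0.012 z 0.0673 max z 0.0682
155 x 0.448 0.4706 y -0.0112 z 0.0643 max z 0.0655
156 x 0.448 0.4705 y -0.0099 z 0.0616 max z 0.0625
157 x 0.4479 0.4704 y -0.0112 z 0.0583 max z 0.06
158 x 0.4476 0.4703 y -0.0098 z 0.056 max z 0.0576
159 x 0.4467 0.4674 y -0.0105 z 0.0524 max z 0.054
160 x 0.4466 0.4756 y -0.0219 z 0.0437 max z 0.0484
161 x 0.444 0.4755 y -0.0177 z 0.0429 max z 0.0458
162 x 0.444 0.4839 y -0.0142 z 0.0412 max z 0.0427
163 x 0.4416 0.4752 y -0.0082 z 0.0409 max z 0.0432
164 x 0.4288 0.4838 y -0.0075 z 0.0386 max z 0.0415
165 x 0.4319 0.4837 y -0.0071 z 0.0356 max z 0.0373
166 x 0.435 0.4695 y -0.0066 z 0.0321 max z 0.0335
167 x 0.4323 0.4666 y -0.0062 z 0.0303 max z 0.0306
168 x 0.4297 0.4836 y 0.0014 z 0.0303 max z 0.0311
169 x 0.4384 0.4582 y 0.0086 z 0.0305 max z 0.0306
vial region
135 0.471 0.492 -0.1036 0.0877
136 0.471 0.495 -0.1058 0.0839
137 0.477 0.495 -0.1214 0.0746
138 0.477 0.495 -0.1233 0.0705
139 0.477 0.495 -0.1239 0.067
140 0.473 0.495 -0.1223 0.0645
141 0.473 0.495 -0.123 0.0609
142 0.473 0.501 -0.1253 0.0565
143 0.476 0.495 -0.1229 0.0542
144 0.473 0.501 -0.1244 0.0503
145 0.473 0.501 -0.1249 0.047
146 0.473 0.501 -0.1225 0.0443
147 0.473 0.501 -0.1184 0.0428
148 0.473 0.5 -0.1175 0.04
149 0.472 0.5 -0.1181 0.0364
150 0.472 0.5 -0.1166 0.0336
151 0.472 0.5 -0.116 0.0303
```

The knob's top is back at 72 mm, so the pin is home, at about 76 mm travel. The vial stands upright in the well, and the gripper is clear and at rest. Handing in.

```bash
python3 -c "
from bench import ctrl;print(ctrl.hand_in())"
```

```text
the job is handed in; nothing more can be done
None
```

I handed the job in at about 36 s, and the judge's verdict was not shown. By the last depth reading, the vial stands upright in the well and the pin is home in the measuring hole (knob top at 72 mm) at about 76 mm travel. I didn't move the arm near the beaker, the crucible or the timer at bench level, but I did not re-measure where they stand.

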